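# Set the spray-air regulator and lock it

## Task

Set the air for the spray job: pull the orange knob of the air control box up to unlock it, turn it clockwise until the black gauge needle stands at the red set hand, and push the knob fully home again so that it locks in the lock notch nearest the red hand. The notches are hidden, so feel for the notch and do not force the knob, neither when turning nor when pushing. Let go of it at the end and leave the other things on the bench where they are.

Things in the scene. Friction and masses are not known exactly. Their poses are not given: they have to be found in the camera images.
- regulator: the air control box, blue with an aluminium top plate, fixed to the bench: 170 (x) by 280 (y) by 70 mm high. Origin: centre of its underside. Its z is up; in its frame the knob's axis stands at (-15, 65) mm and the centre of the round gauge (84 mm across, face up, top 85 mm above the bench) at (-5, -75) mm.
- knob: the orange regulator knob, axis vertical, standing on the box: a round skirt 82 mm across whose flat top is 92.5 mm above the bench when the knob is home, and above it the round ribbed grip, 44 mm across and 34 mm high, up to 126.5 mm. A white line on it runs along its own x axis. Origin: on the axis at the level of the box top (70 mm above the bench when home); it rises and turns with the knob.
- lock_pin (a point): foot of one of two opposite steel lock pins (4 mm wide) under the knob's skirt, below the white line, 36 mm from the axis. They stand in a hidden lock ring in the box with a notch every 24 degrees, each with about 1 degree of play. Where the notches lie differs every time, no reading shows it, it must be felt. At the start the pins are in a wider shut-off pocket: they can turn 5 to 29 degrees clockwise there.
- ring_centre (a point): centre of the hidden lock ring, on the knob's axis at the level of the box top, 70 mm above the bench. The lands between the notches are flat-topped. The ring gives 3 mm under 2 to 8 N, then is rigid. A load of over 16 N from the pins, downward or sideways, damages it: press with some 5 to 8 N and turn slowly.
- knob_grip (a point): point on the knob's axis at a good height to grip it: 10.5 mm below its top, 23.5 mm above the skirt; 116 mm above the bench when the knob is home.
- knob_lift (a joint): how far the knob is pulled up, in m: 0 fully home, 0.014 all the way out. A sliding friction of about 3 N keeps it wherever it is left. The pins are clear of the ring above about 0.0075; resting on the lands between notches the knob stands at about 0.004 to 0.007 (lower only if forced); it can reach 0 only in a notch (or back in the shut-off pocket).
- knob_turn (a joint): angle of the knob in rad, growing clockwise seen from above; starts near 0, limits -0.5 and 2.0. Friction torque about 0.08 N m. Stays where it is left.
- needle (a joint): angle of the black gauge needle in rad, growing clockwise seen from above; it always equals knob_turn.
- set_hand (a joint): angle of the red set hand of the gauge in rad, with the same zero and sense as the needle: the pressure wanted. Between 0.84 and 1.3; a notch lies within 12 degrees (0.21 rad) of it on one side or the other. It cannot be moved from outside.
- needle_tip (a point): a point on the black needle 30 mm from the centre of the gauge.
- set_hand_tip (a point): a point on the red set hand 30 mm from the centre of the gauge.
- tape_roll: bystander: yellow roll of masking tape, 84 mm across, 24 mm high. Origin: centre of its underside.
- thinner_jar: bystander: closed glass jar, 66 mm across, 100 mm high. Origin: centre of its underside.
- paint_tin: bystander: paint tin, 90 mm across, 110 mm high. Origin: centre of its underside.
- paint_brush: bystander: paint brush, 200 mm long, lying flat.
- scraper: bystander: long-handled scraper, 280 mm long, lying flat.
- shackle: bystander: steel shackle, about 70 by 72 mm, 12 mm thick, lying flat.
- stir_stick: bystander: wooden stirring stick 240 by 25 by 6 mm, lying flat.

How it is judged:
On the way, in this order (a step that is already met when the one before it is completed fails the run):
1. the knob is pulled up out of its lock (more than 8 mm) (value of joint knob_lift above 0.008 m), for 0.2 s.
2. with the knob still out of lock (more than 3 mm up), the needle is brought to the red hand (tips within 8.8 mm) (value of joint knob_lift above 0.003 m and distance between needle_tip and set_hand_tip below 0.0088 m), for 0.1 s.
At the end, for the whole second after the job is handed in: The knob is pushed home (within 1.5 mm), so locked in a notch, with the needle tip within 8.8 mm (about 17 degrees) of the tip of the red set hand, and the knob is released (value of joint knob_lift below 0.0015 m and distance between needle_tip and set_hand_tip below 0.0088 m and contact force between the fingers and knob below 0.1 N); the robot touches nothing.
It fails at once if the knob's lock pins are forced against the lock ring with more than 16 N (contact force between knob and regulator above 16 N).
It fails at once if one of the other things on the bench is disturbed (moved more than 15 mm) (distance of any of tape_roll, thinner_jar, paint_tin, paint_brush, scraper, shackle, stir_stick from where it was at the start of the episode above 0.015 m).
It also fails if it takes over 72 s, if anything falls off the work surface, if the arm or the gripper's body presses on something with over 40 N, if the wrist force passes 120 N, or if a joint passes its speed limit or range.

## Robot

A 6-joint arm with a two-finger parallel gripper is mounted at the origin on the work surface. World frame = base frame: x ahead of the robot, y to its left, z up, the work surface at z = 0. Lengths are in m, angles in rad, forces in N, time in s.
With the tool pointing down it reaches from about 0.325 to 1 m from the base axis. Payload 5.1 kg.
Tool frame: the origin (TCP) lies midway between the tips of the shut fingers; the grasp point (between the pads) lies 19 mm behind it; z points along the fingers, y is the line along which they close (so a half turn about z gives the same grasp; the last joint's range is limited). The gripper opens to 85 mm and grips with 20 to 120 N. Pads are 22 mm wide; open, the fingers measure 114 mm over their backs; the gripper's body (76 mm by 85 mm) begins 54 mm behind the grasp point. The pads swing forward as they close: fully open they stand 13 mm farther back than shut.
Start: joints at [-1.252, 0.124, 1.65, -0, 1.367, -0.083], TCP at [0.254, -0.598, 0.231] pointing down, gripper open.
Joint ranges: [-2.61, 2.61], [-1.02, 2.33], [0.03, 2.71], [-1.35, 4.49], [0.32, 2.68], [-2.91, 2.91]. Speed limits (rad/s): [2.57, 2.57, 3.14, 3.14, 3.14, 3.14].

## Interface

Orientations are given as [roll, pitch, yaw] about the fixed x, y, z axes, in that order (R = Rz(yaw) Ry(pitch) Rx(roll)).
In Python, from bench import bot, imaging gives the robot as it stands. The module is installed in compiled form; this text tells all that it offers.
- The arm moves only by the tool carry_out, never from a script. Its argument "commands" is a list of rows, each an object of numbers: "jaw": the finger opening in cm, from 0 to 8.54; "x", "y", "z": the shift along the tool's x, y, z in cm; "rx", "ry", "rz": the turn, a rotation vector about the tool's x, y, z in rad. A call has 1 to 20 rows; each row shifts and turns the commanded pose from where the row before left it, along the tool's axes as they then stand; what a row does not reach is not made up. A row lasts 1/8 s, in which the tool goes at most 62.5 mm and 10.7 degrees, less where a joint would pass 70% of its speed; a pose out of reach is approached as far as the arm can. A call is refused whole if a number of a shift passes 6.25 or a number of a turn 0.188, either way. A call with a gripper value outside its range is refused whole. The fingers move at their own pace and stop on an object; "grip_force" is the grip in N (left out, the last holds). Time passes only in rows, so rows that do not move let the fingers close. It gives the time, the measured TCP pose, the force, the opening and the grip force at its end, in the units of the state.
- bot.observe(): the state, without advancing time (a new reading comes with each control period).
- imaging.get_image(name): name is "scene" or "top" or "wrist"; returns a dict with "pixels" (420x560x3 uint8, blue, green, red), "z_map" (420x560 float32, m along the optical axis (not along the pixel's ray), 0 where there is no reading), "mtx" (3x3 intrinsics, pixels), "distortion" ([k1, k2, p1, p2, k3] as OpenCV has them; the pictures are not rectified), "R" (3x3) and "t" (3): a world point X has camera coordinates R X + t. Camera axes: x right, y down, z forward; pixel columns grow to the right and rows downward; lengths in m; the calibration is good to about 2 mm. A picture is of the moment at which its call begins.
- bot.job_done(): hands the job in; it is judged then, once.
The state is a dict: "time_s": time; "joint_positions": joint angles; "joint_vel": joint speeds; "joint_torque": joint torques, N m; "tcp_pos": TCP position; "tool_rot": TCP orientation; "contact_force": force on the tool from outside, world axes, zero at the start; "ft_torque": the same for the moment, N m; "gripper_width": finger opening in m; "grasp_force": force on a finger pad.
Only numpy, scipy, OpenCV 4.12 (cv2) and the standard library are available. Lean on these libraries where they do the work, as an engineer would, in place of code of your own. Each camera call takes 0.05 s, during which the arm holds its last target. There are 200 camera calls.

## Working session

There is one attempt and no reset: what is moved stays moved. The work goes in short steps, Python scripts to look and compute and a tool call to move; the robot and the scene stay as the last step left them, time stands still between calls to the robot, and variables do not carry over. Pictures are saved under pics/ and viewed, at most 10 in all, crops included, and the job is handed in when it is done.

Besides the shell and the picture viewer there is one more tool, called after "Emit:" as a command line: name --argument value ..., lists and objects as JSON in quotes. carry_out: Moves the arm, as the interface text tells. Its arguments: {"type":"object","properties":{"commands":{"type":"array","items":{"type":"object","properties":{"jaw":{"type":"number"},"x":{"type":"number"},"y":{"type":"number"},"z":{"type":"number"},"rx":{"type":"number"},"ry":{"type":"number"},"rz":{"type":"number"}}}},"grip_force":{"type":"number"}},"required":["commands"]}

```bash
mkdir -p pics; cat > h.py <<'E'
import numpy as np, cv2
from bench import bot, imaging
def ray(im,uv,z):
    p=cv2.undistortPoints(np.array([[uv]],float),np.array(im['mtx']),np.array(im['distortion']))[0,0]
    R=np.array(im['R']);t=np.array(im['t']).ravel()
    d=R.T@np.array([p[0],p[1],1]);c=-R.T@t
    return c+d*(z-c[2])/d[2]
E
python3 - <<'E'
from h import *
s=bot.observe();print({k:np.round(v,3).tolist() for k,v in s.items()})
for n in("top","scene"):
    im=imaging.get_image(n);cv2.imwrite(f"pics/{n}0.png",im['pixels']);np.save(f"{n}.npy",im,allow_pickle=True)
    print(n,np.round(-np.array(im['R']).T@np.ravel(im['t']),3))
E
```

```text
{'time_s': 0.0, 'joint_positions': [-1.252, 0.124, 1.652, -0.0, 1.367, -0.083], 'joint_vel': [0.0, 0.0, -0.001, 0.001, 0.001, -0.001], 'joint_torque': [0.001, -42.361, -36.545, -0.0, 0.007, -0.0], 'tcp_pos': [0.254, -0.598, 0.23], 'tool_rot': [-3.14, -0.0, 0.402], 'contact_force': [-0.159, -0.764, 0.285], 'ft_torque': [-0.033, 0.028, -0.018], 'grasp_force': 0.0, 'gripper_width': 0.085}
top [0.404 0.009 1.044]
scene [ 1.093 -0.753  1.349]
```

View pics/top0.png

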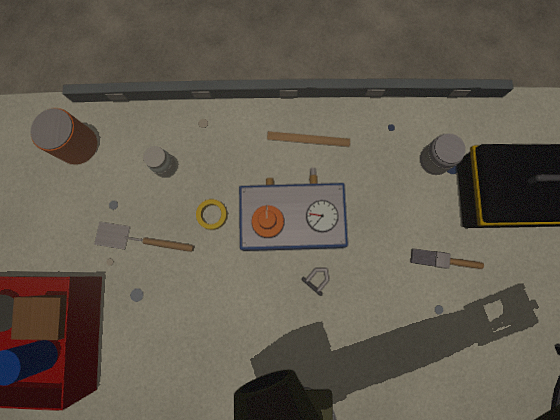

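The box spans about (240–347, 183–250), with the knob near (267,218) and the gauge near (322,216). I'll enlarge it to read the positions.

```bash
python3 - <<'E'
from h import *
im=np.load("top.npy",allow_pickle=True).item()
c=im['pixels'][175:260,230:355];c=cv2.convertScaleAbs(c,alpha=1.5)
cv2.imwrite("pics/c1.png",cv2.resize(c,None,fx=6,fy=6,interpolation=cv2.INTER_CUBIC))
px=im['pixels'].astype(int);b,g,r=px[...,0],px[...,1],px[...,2]
z=im['z_map']
m=((r>120)&(b<80)&(r-b>90)&(g<130)).astype(np.uint8);m[:,:230]=0;m[:,300:]=0;m[:180]=0;m[255:]=0
v,u=np.nonzero(m);print(len(u),u.mean(),v.mean(),u.min(),u.max(),v.min(),v.max())
# orange pixel points 3D
R=np.array(im['R']);t=np.ravel(im['t'])
P=cv2.undistortPoints(np.c_[u,v].astype(float)[:,None],im['mtx'],im['distortion'])[:,0]
d=z[v,u];X=(np.c_[P*d[:,None],d]-t)@R
print(np.percentile(X[:,2],[5,50,95]))
top=X[X[:,2]>.115];print(len(top),top.mean(0),top.min(0),top.max(0))
sk=X[(X[:,2]<.1)];print(sk.min(0),sk.max(0),(sk.min(0)+sk.max(0))/2)
E
```

```text
638 267.0015673981191 220.65047021943573 252 282 206 235
[0.0909559  0.09449274 0.12938157]
210 [0.53506293 0.05520097 0.14060278] [0.40357188 0.00940967 0.12298313] [0.55820013 0.07659937 1.0444404 ]
[0.49947516 0.01805272 0.08867967] [0.57430779 0.09437047 0.09792553] [0.53689148 0.05621159 0.0933026 ]
```

View pics/c1.png

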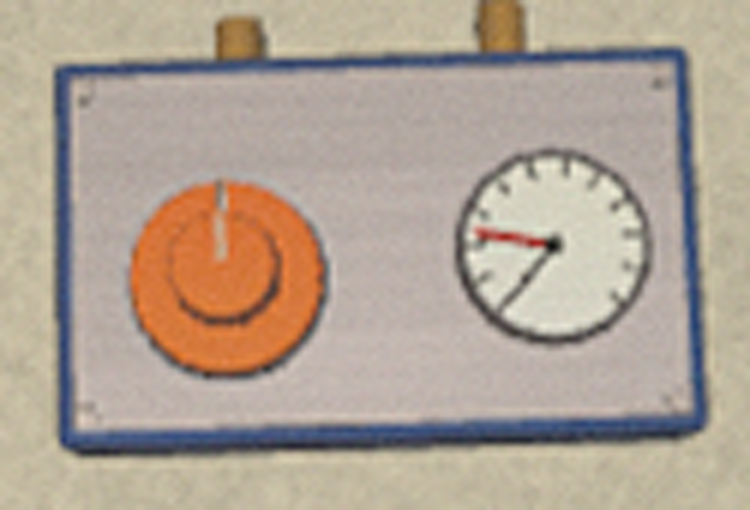

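The crop shows the red hand tip at about (475,233), the gauge centre at (552,244) and the needle tip at (503,308), so the red hand is about 61° clockwise of the needle. The skirt circle is centred at about (229,279).

```bash
python3 - <<'E'
from h import *
im=np.load("top.npy",allow_pickle=True).item()
w=lambda a,b,z:ray(im,((a+.5)/6-.5+230,(b+.5)/6-.5+175),z)
print("skirt",w(229,279.5,.0925),"grip",w(224.5,265,.1265))
print("corners",[w(*p,.07).round(4).tolist() for p in((57,66),(686,50),(706,430),(62,440))])
g,rd,nd=[w(*p,.083) for p in((552,244),(475,233),(503,308))]
a=lambda p:-np.arctan2(*(p-g)[[1,0]])
print("gauge",w(553.5,246,.085),"needle",a(nd),"red",a(rd),"diff",(a(rd)-a(nd)))
k=np.mean([w(*p,.07) for p in((57,66),(686,50),(706,430),(62,440))],0)
e=w(686,50,.07)-w(57,66,.07);yaw=np.arctan2(e[0],-e[1]);c,s=np.cos(yaw),np.sin(yaw);print("yaw",yaw)
for q in((-.015,.065),(-.005,-.075)):print(k[:2]+np.array([[c,-s],[s,c]])@q)
s=bot.observe();p=np.array([.5365,.056,.0]);rp,pt,y=s['tool_rot']
from scipy.spatial.transform import Rotation as Ro
R=Ro.from_euler('xyz',s['tool_rot']).as_matrix();print("tool shift cm",R.T@(np.array([.5365,.056,.2])-s['tcp_pos'])*100)
E
```

```text
skirt [0.5350089  0.05428745 0.0925    ] grip [0.5362982  0.05449818 0.1265    ]
corners [[0.6337, 0.1307, 0.07], [0.6378, -0.1463, 0.07], [0.4706, -0.1487, 0.07], [0.4697, 0.127, 0.07]]
gauge [ 0.54885367 -0.08390225  0.085     ] needle -2.4717032812710755 red -1.415370055064197 diff 1.0563332262068785
yaw 0.014871766894282667
[0.53696552 0.0554633 ]
[ 0.54904639 -0.08437251]
tool shift cm [ 51.56489253 -49.11077209   3.11734137]
```

Emit:
carry_out --commands '[{"x": 3.2, "y": -3.05}, {"x": 3.2, "y": -3.05}, {"x": 3.2, "y": -3.05}, {"x": 3.2, "y": -3.05}, {"x": 3.2, "y": -3.05}, {"x": 3.2, "y": -3.05}, {"x": 3.2, "y": -3.05}, {"x": 3.2, "y": -3.05}, {"x": 3.2, "y": -3.05}, {"x": 3.2, "y": -3.05}, {"x": 3.2, "y": -3.05}, {"x": 3.2, "y": -3.05}, {"x": 3.2, "y": -3.05}, {"x": 3.2, "y": -3.05}, {"x": 3.2, "y": -3.05}, {"x": 3.2, "y": -3.05}, {"rz": -0.15}, {"rz": -0.15}, {"rz": -0.15}, {"rz": -0.15}]'

```text
$.commands[0]: bad value
```

```bash
python3 - <<'E'
from h import *
im=imaging.get_image("wrist");np.save("w.npy",im,allow_pickle=True);cv2.imwrite("pics/w1.png",im['pixels'])
s=bot.observe();print({k:np.round(v,4).tolist() for k,v in s.items()})
from scipy.spatial.transform import Rotation as Ro
R=Ro.from_euler('xyz',s['tool_rot']).as_matrix();print("tool shift cm",R.T@(np.array([.536,.055,.2])-s['tcp_pos'])*100)
for z,n in((.1265,'grip'),(.0925,'skirt'),(.085,'g')):
  for p in((.536,.055),(.5489,-.084)): print(n,cv2.projectPoints(np.array([[*p,z]]),cv2.Rodrigues(np.array(im['R']))[0],np.ravel(im['t']),im['mtx'],im['distortion'])[0].ravel())
E
```

```text
{'time_s': 0.15, 'joint_positions': [-1.2516, 0.1243, 1.6514, -0.0, 1.3676, -0.0826], 'joint_vel': [0.0001, -0.0005, -0.0047, 0.0003, -0.0006, -0.0007], 'joint_torque': [0.0003, -42.4228, -36.6013, -0.0, 0.0047, 0.0], 'tcp_pos': [0.254, -0.5978, 0.2303], 'tool_rot': [-3.1399, -0.0001, 0.4018], 'contact_force': [-0.447, -0.3107, -0.2851], 'ft_torque': [0.0476, -0.0019, 0.0247], 'grasp_force': 0.0, 'gripper_width': 0.0854}
tool shift cm [ 51.48033481 -49.04664901   3.12250532]
grip [-757.02218185 -833.27956588]
grip [-479.47449218 -749.34744909]
skirt [-601.99828553 -692.70111873]
skirt [-350.99984539 -601.73581842]
g [-571.10785815 -664.33294877]
g [-327.60612077 -574.7430396 ]
```

View pics/w1.png

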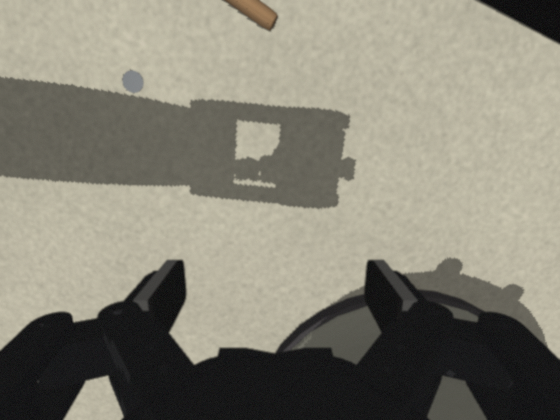

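The move was refused, so the wrist picture shows only bare bench and the open fingers. Rows probably need every key, so I'll retry with all of them.

Emit:
carry_out --commands '[{"jaw": 8.5, "x": 3.2, "y": -3.05, "z": 0, "rx": 0, "ry": 0, "rz": 0}, {"jaw": 8.5, "x": 3.2, "y": -3.05, "z": 0, "rx": 0, "ry": 0, "rz": 0}, {"jaw": 8.5, "x": 3.2, "y": -3.05, "z": 0, "rx": 0, "ry": 0, "rz": 0}, {"jaw": 8.5, "x": 3.2, "y": -3.05, "z": 0, "rx": 0, "ry": 0, "rz": 0}, {"jaw": 8.5, "x": 3.2, "y": -3.05, "z": 0, "rx": 0, "ry": 0, "rz": 0}, {"jaw": 8.5, "x": 3.2, "y": -3.05, "z": 0, "rx": 0, "ry": 0, "rz": 0}, {"jaw": 8.5, "x": 3.2, "y": -3.05, "z": 0, "rx": 0, "ry": 0, "rz": 0}, {"jaw": 8.5, "x": 3.2, "y": -3.05, "z": 0, "rx": 0, "ry": 0, "rz": 0}, {"jaw": 8.5, "x": 3.2, "y": -3.05, "z": 0, "rx": 0, "ry": 0, "rz": 0}, {"jaw": 8.5, "x": 3.2, "y": -3.05, "z": 0, "rx": 0, "ry": 0, "rz": 0}, {"jaw": 8.5, "x": 3.2, "y": -3.05, "z": 0, "rx": 0, "ry": 0, "rz": 0}, {"jaw": 8.5, "x": 3.2, "y": -3.05, "z": 0, "rx": 0, "ry": 0, "rz": 0}, {"jaw": 8.5, "x": 3.2, "y": -3.05, "z": 0, "rx": 0, "ry": 0, "rz": 0}, {"jaw": 8.5, "x": 3.2, "y": -3.05, "z": 0, "rx": 0, "ry": 0, "rz": 0}, {"jaw": 8.5, "x": 3.2, "y": -3.05, "z": 0, "rx": 0, "ry": 0, "rz": 0}, {"jaw": 8.5, "x": 3.2, "y": -3.05, "z": 0, "rx": 0, "ry": 0, "rz": 0}, {"jaw": 8.5, "x": 0, "y": 0, "z": 0, "rx": 0, "ry": 0, "rz": -0.15}, {"jaw": 8.5, "x": 0, "y": 0, "z": 0, "rx": 0, "ry": 0, "rz": -0.15}, {"jaw": 8.5, "x": 0, "y": 0, "z": 0, "rx": 0, "ry": 0, "rz": -0.15}, {"jaw": 8.5, "x": 0, "y": 0, "z": 0, "rx": 0, "ry": 0, "rz": -0.15}]'

```text
time_s: 2.65
tcp_pos: [0.5343, 0.0512, 0.2309]
tool_rot: [-3.141, 0.0, 1.007]
contact_force: [-0.7, 1.3, -0.5]
gripper_width: 0.085
grasp_force: 0.0
```

```bash
cat >> h.py <<'E'
from scipy.spatial.transform import Rotation as Ro
def shift(t):
    s=bot.observe();return Ro.from_euler('xyz',s['tool_rot']).as_matrix().T@(np.array(t)-s['tcp_pos'])*100
E
python3 - <<'E'
from h import *
im=imaging.get_image("wrist");np.save("w.npy",im,allow_pickle=True);cv2.imwrite("pics/w2.png",im['pixels'])
print("tool shift cm",shift([.536,.055,.2]),bot.observe()['joint_positions'])
for z,n in((.1265,'grip'),(.0925,'skirt'),(.085,'g')):
  for p in((.536,.055),(.5489,-.084)): print(n,cv2.projectPoints(np.array([[*p,z]]),cv2.Rodrigues(np.array(im['R']))[0],np.ravel(im['t']),im['mtx'],im['distortion'])[0].ravel())
E
```

```text
tool shift cm [ 0.41553928 -0.05594165  3.08750339] [-4.52089911e-03 -1.27649764e-01  1.90213424e+00 -4.19109970e-06
  1.36786121e+00  5.56492736e-01]
grip [273.65953776 204.70569999]
grip [363.78579491 318.07335912]
skirt [273.78349019 195.84630548]
skirt [354.62540271 298.3956446 ]
g [273.80712317 194.15725704]
g [352.85234744 294.58743046]
```

View pics/w2.png

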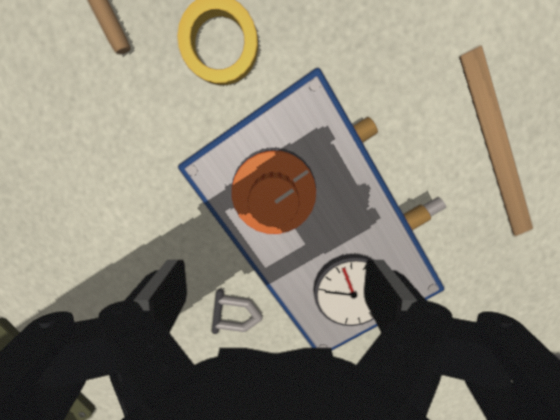

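The wrist view shows the skirt centred at about (274,191), the grip at about (274,203) and the gauge centre at (352,294). I'll cross-check the axis against these.

```bash
python3 - <<'E'
from h import *
im=np.load("w.npy",allow_pickle=True).item()
px=im['pixels'];hsv=cv2.cvtColor(px,cv2.COLOR_BGR2HSV)
m=((hsv[...,0]<16)&(hsv[...,1]>140)&(hsv[...,2]>50)).astype(np.uint8)*255;m[:,:215]=0;m[:,330:]=0;m[:135]=0;m[245:]=0
m=cv2.morphologyEx(m,cv2.MORPH_CLOSE,np.ones((7,7)))
c=max(cv2.findContours(m,0,1)[0],key=cv2.contourArea);h=cv2.convexHull(c)
print(cv2.minEnclosingCircle(h),cv2.fitEllipse(h))
e=cv2.fitEllipse(h)[0];print(ray(im,e,.0925),ray(im,(274,203),.1265),ray(im,(352,294),.085))
crop=px[130:330,220:400];cv2.imwrite("pics/w2c.png",cv2.convertScaleAbs(cv2.resize(crop,None,fx=3,fy=3,interpolation=cv2.INTER_CUBIC),alpha=1.6))
E
```

```text
((273.4046325683594, 191.7049560546875), 41.88053894042969) ((273.38177490234375, 191.6633758544922), (82.46580505371094, 83.50675964355469), 94.14220428466797)
[0.53785177 0.05864044 0.0925    ] [0.53703679 0.05610132 0.1265    ] [ 0.54846131 -0.08287812  0.085     ]
```

View pics/w2c.png

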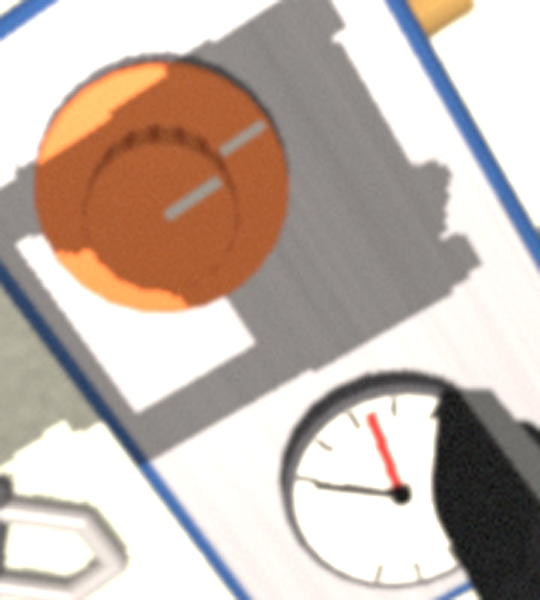

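The needle runs from (400,493) to (305,485) in the crop and the red hand tip is at (372,416). I'll convert the angle and work out the approach.

```bash
python3 - <<'E'
from h import *
im=np.load("w.npy",allow_pickle=True).item()
w=lambda a,b,z=.083:ray(im,((a+.5)/3-.5+220,(b+.5)/3-.5+130),z)
g,n,r=w(400,493),w(305,485),w(372,416);a=lambda p:-np.arctan2(*(p-g)[[1,0]])
print(a(n),a(r),a(r)-a(n),w(160,212,.1265))
print(shift([.5368,.0568,.094]))
E
```

```text
-2.4836667907896266 -1.3830183166640462 1.1006484741255804 [0.53756109 0.05850445 0.1265    ]
[ 0.61476498 -0.07721753 13.68744001]
```

Emit:
carry_out --commands '[{"jaw": 8.5, "x": 0.6, "y": -0.1, "z": 2, "rx": 0, "ry": 0, "rz": 0}, {"jaw": 8.5, "x": 0, "y": 0, "z": 2.5, "rx": 0, "ry": 0, "rz": 0}, {"jaw": 8.5, "x": 0, "y": 0, "z": 2.5, "rx": 0, "ry": 0, "rz": 0}, {"jaw": 8.5, "x": 0, "y": 0, "z": 2.5, "rx": 0, "ry": 0, "rz": 0}, {"jaw": 8.5, "x": 0, "y": 0, "z": 2, "rx": 0, "ry": 0, "rz": 0}, {"jaw": 8.5, "x": 0, "y": 0, "z": 1.5, "rx": 0, "ry": 0, "rz": 0}, {"jaw": 8.5, "x": 0, "y": 0, "z": 0.5, "rx": 0, "ry": 0, "rz": 0}, {"jaw": 5.5, "x": 0, "y": 0, "z": 0, "rx": 0, "ry": 0, "rz": 0}, {"jaw": 5.5, "x": 0, "y": 0, "z": 0, "rx": 0, "ry": 0, "rz": 0}, {"jaw": 5.5, "x": 0, "y": 0, "z": 0, "rx": 0, "ry": 0, "rz": 0}]' --grip_force 20

```text
time_s: 3.95
tcp_pos: [0.5376, 0.0567, 0.0973]
tool_rot: [3.14, -0.001, 1.002]
contact_force: [-0.5, 0.3, 0.4]
gripper_width: 0.055
grasp_force: 0.0
```

```bash
python3 - <<'E'
from h import *
im=imaging.get_image("wrist");np.save("w.npy",im,allow_pickle=True);cv2.imwrite("pics/w3.png",im['pixels'])
s=bot.observe();print(s['contact_force'],s['ft_torque'],s['gripper_width'],s['tcp_pos'],shift([.5368,.0568,.094]))
E
```

```text
[-0.20813985 -0.77258261 -0.40390565] [ 0.00298855 -0.01945029  0.00200886] 0.055054760516594685 [0.53743737 0.0566795  0.09711305] [-0.02443132 -0.06056058  0.31121392]
```

View pics/w3.png

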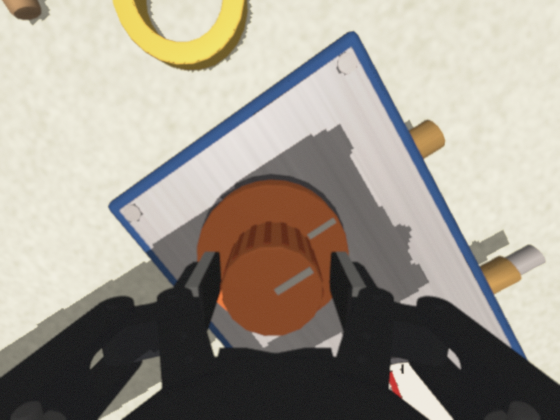

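The grip spans columns 220–326, midway between the fingers at 219 and 331, so it is centred. I'll lower 3 mm and close.

Emit:
carry_out --commands '[{"jaw": 5, "x": 0, "y": -0.05, "z": 0.3, "rx": 0, "ry": 0, "rz": 0}, {"jaw": 4.6, "x": 0, "y": 0, "z": 0, "rx": 0, "ry": 0, "rz": 0}, {"jaw": 4.2, "x": 0, "y": 0, "z": 0, "rx": 0, "ry": 0, "rz": 0}, {"jaw": 4, "x": 0, "y": 0, "z": 0, "rx": 0, "ry": 0, "rz": 0}, {"jaw": 4, "x": 0, "y": 0, "z": 0, "rx": 0, "ry": 0, "rz": 0}, {"jaw": 4, "x": 0, "y": 0, "z": 0, "rx": 0, "ry": 0, "rz": 0}]' --grip_force 25

```text
time_s: 4.75
tcp_pos: [0.5362, 0.0571, 0.0932]
tool_rot: [-3.141, 0.0, 1.002]
contact_force: [-2.3, 0.4, 0.8]
gripper_width: 0.0432
grasp_force: 25.6
```

```bash
cat >st.py <<'E'
from h import *
s=bot.observe();print({k:np.round(s[k],4).tolist() for k in('time_s','tcp_pos','tool_rot','contact_force','ft_torque','gripper_width','grasp_force')},'j6',s['joint_positions'][5])
E
python3 st.py
```

```text
{'time_s': 4.75, 'tcp_pos': [0.5362, 0.0571, 0.0932], 'tool_rot': [-3.1409, 0.0003, 1.0018], 'contact_force': [-2.2604, 0.3532, 0.8473], 'ft_torque': [0.0816, 0.26, 0.0017], 'gripper_width': 0.0432, 'grasp_force': 25.6088} j6 0.5753500261017626
```

Emit:
carry_out --commands '[{"jaw": 4, "x": 0, "y": 0, "z": -0.2, "rx": 0, "ry": 0, "rz": 0}, {"jaw": 4, "x": 0, "y": 0, "z": -0.2, "rx": 0, "ry": 0, "rz": 0}, {"jaw": 4, "x": 0, "y": 0, "z": -0.2, "rx": 0, "ry": 0, "rz": 0}, {"jaw": 4, "x": 0, "y": 0, "z": -0.2, "rx": 0, "ry": 0, "rz": 0}, {"jaw": 4, "x": 0, "y": 0, "z": -0.2, "rx": 0, "ry": 0, "rz": 0}, {"jaw": 4, "x": 0, "y": 0, "z": -0.1, "rx": 0, "ry": 0, "rz": 0}, {"jaw": 4, "x": 0, "y": 0, "z": 0, "rx": 0, "ry": 0, "rz": 0}, {"jaw": 4, "x": 0, "y": 0, "z": 0, "rx": 0, "ry": 0, "rz": 0}, {"jaw": 4, "x": 0, "y": 0, "z": 0, "rx": 0, "ry": 0, "rz": 0}]'

```text
time_s: 5.88
tcp_pos: [0.5363, 0.057, 0.1044]
tool_rot: [-3.141, 0.0, 1.002]
contact_force: [-3.8, 1.2, -1.2]
gripper_width: 0.0434
grasp_force: 26.2
```

```bash
python3 st.py
```

```text
{'time_s': 5.875, 'tcp_pos': [0.5363, 0.057, 0.1044], 'tool_rot': [-3.1409, 0.0003, 1.0018], 'contact_force': [-3.8285, 1.2459, -1.1831], 'ft_torque': [0.2242, 0.584, -0.0694], 'gripper_width': 0.0434, 'grasp_force': 26.1693} j6 0.5753154416759635
```

Emit:
carry_out --commands '[{"jaw": 4, "x": 0, "y": 0, "z": 0, "rx": 0, "ry": 0, "rz": 0.09}, {"jaw": 4, "x": 0, "y": 0, "z": 0, "rx": 0, "ry": 0, "rz": 0.09}, {"jaw": 4, "x": 0, "y": 0, "z": 0, "rx": 0, "ry": 0, "rz": 0.09}, {"jaw": 4, "x": 0, "y": 0, "z": 0, "rx": 0, "ry": 0, "rz": 0.09}, {"jaw": 4, "x": 0, "y": 0, "z": 0, "rx": 0, "ry": 0, "rz": 0.09}, {"jaw": 4, "x": 0, "y": 0, "z": 0, "rx": 0, "ry": 0, "rz": 0.09}, {"jaw": 4, "x": 0, "y": 0, "z": 0, "rx": 0, "ry": 0, "rz": 0.09}, {"jaw": 4, "x": 0, "y": 0, "z": 0, "rx": 0, "ry": 0, "rz": 0.09}, {"jaw": 4, "x": 0, "y": 0, "z": 0, "rx": 0, "ry": 0, "rz": 0.09}, {"jaw": 4, "x": 0, "y": 0, "z": 0, "rx": 0, "ry": 0, "rz": 0.09}, {"jaw": 4, "x": 0, "y": 0, "z": 0, "rx": 0, "ry": 0, "rz": 0.09}, {"jaw": 4, "x": 0, "y": 0, "z": 0, "rx": 0, "ry": 0, "rz": 0.09}, {"jaw": 4, "x": 0, "y": 0, "z": 0, "rx": 0, "ry": 0, "rz": 0}, {"jaw": 4, "x": 0, "y": 0, "z": 0, "rx": 0, "ry": 0, "rz": 0}]'

```text
time_s: 7.62
tcp_pos: [0.5359, 0.0579, 0.1044]
tool_rot: [-3.14, 0.002, -0.079]
contact_force: [-4.3, 3.3, 0.1]
gripper_width: 0.0433
grasp_force: 26.3
```

```bash
python3 st.py; python3 - <<'E'
from h import *
R=lambda i:cv2.convertScaleAbs(cv2.resize(i,None,fx=5,fy=5,interpolation=cv2.INTER_CUBIC),alpha=1.6)
t=imaging.get_image("top");s=imaging.get_image("scene")
c=cv2.projectPoints(np.array([[.5489,-.083,.085]]),cv2.Rodrigues(np.array(s['R']))[0],np.ravel(s['t']),s['mtx'],s['distortion'])[0].ravel().astype(int);print(c)
np.save("s.npy",s,allow_pickle=True)
a=R(t['pixels'][180:255,240:350]);b=R(s['pixels'][c[1]-30:c[1]+30,c[0]-40:c[0]+70])
cv2.imwrite("pics/t2.png",cv2.resize(np.vstack([a,b]),None,fx=.88,fy=.88))
E
```

```text
{'time_s': 7.625, 'tcp_pos': [0.5359, 0.0579, 0.1044], 'tool_rot': [-3.1398, 0.0018, -0.0786], 'contact_force': [-4.34, 3.2915, 0.1365], 'ft_torque': [0.6686, 0.833, -0.0795], 'gripper_width': 0.0433, 'grasp_force': 26.2782} j6 1.6555385387691886
[254 225]
```

View pics/t2.png

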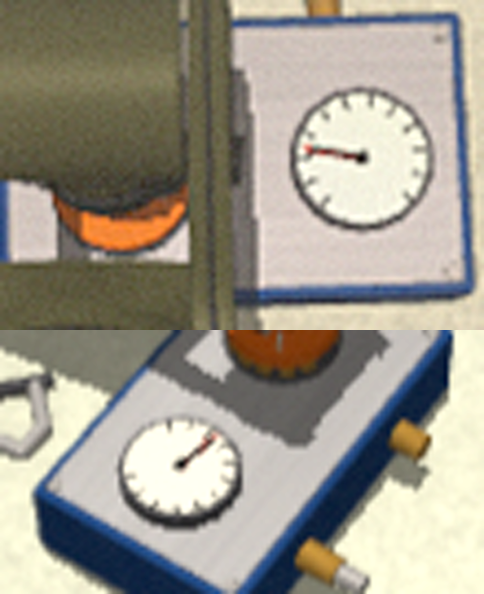

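The needle now covers the red hand in both views. I'll relieve the side force and lower gently onto the ring.

Emit:
carry_out --commands '[{"jaw": 4, "x": -0.1, "y": -0.07, "z": 0.1, "rx": 0, "ry": 0, "rz": 0}, {"jaw": 4, "x": 0, "y": 0, "z": 0.1, "rx": 0, "ry": 0, "rz": 0}, {"jaw": 4, "x": 0, "y": 0, "z": 0.1, "rx": 0, "ry": 0, "rz": 0}, {"jaw": 4, "x": 0, "y": 0, "z": 0, "rx": 0, "ry": 0, "rz": 0}]'

```text
time_s: 8.22
tcp_pos: [0.5358, 0.0579, 0.1015]
tool_rot: [-3.141, -0.001, -0.078]
contact_force: [-3.0, 2.7, 1.6]
gripper_width: 0.0435
grasp_force: 26.5
```

```bash
python3 st.py
```

```text
{'time_s': 8.225, 'tcp_pos': [0.5358, 0.0579, 0.1015], 'tool_rot': [-3.141, -0.0006, -0.0784], 'contact_force': [-3.0391, 2.7165, 1.6256], 'ft_torque': [0.543, 0.6588, -0.1294], 'gripper_width': 0.0435, 'grasp_force': 26.523} j6 1.656831450237792
```

Emit:
carry_out --commands '[{"jaw": 4, "x": -0.1, "y": -0.1, "z": 0.05, "rx": 0, "ry": 0, "rz": 0}, {"jaw": 4, "x": -0.1, "y": -0.1, "z": 0.05, "rx": 0, "ry": 0, "rz": 0}, {"jaw": 4, "x": 0, "y": 0, "z": 0.05, "rx": 0, "ry": 0, "rz": 0}, {"jaw": 4, "x": 0, "y": 0, "z": 0.05, "rx": 0, "ry": 0, "rz": 0}, {"jaw": 4, "x": 0, "y": 0, "z": 0, "rx": 0, "ry": 0, "rz": 0}, {"jaw": 4, "x": 0, "y": 0, "z": 0, "rx": 0, "ry": 0, "rz": 0}]'

```text
time_s: 8.98
tcp_pos: [0.5355, 0.0583, 0.1003]
tool_rot: [3.139, -0.005, -0.078]
contact_force: [1.5, -5.7, 2.0]
gripper_width: 0.043
grasp_force: 26.6
```

```bash
python3 st.py
```

```text
{'time_s': 8.975, 'tcp_pos': [0.5355, 0.0583, 0.1003], 'tool_rot': [3.1387, -0.0047, -0.078], 'contact_force': [1.4747, -5.7293, 1.9686], 'ft_torque': [-1.001, -0.2132, -0.0335], 'gripper_width': 0.043, 'grasp_force': 26.5585} j6 1.660849344596452
```

Emit:
carry_out --commands '[{"jaw": 4, "x": 0.04, "y": 0.12, "z": 0, "rx": 0, "ry": 0, "rz": 0}, {"jaw": 4, "x": 0, "y": 0, "z": 0.05, "rx": 0, "ry": 0, "rz": 0}, {"jaw": 4, "x": 0, "y": 0, "z": 0.05, "rx": 0, "ry": 0, "rz": 0}, {"jaw": 4, "x": 0, "y": 0, "z": 0, "rx": 0, "ry": 0, "rz": 0}, {"jaw": 4, "x": 0, "y": 0, "z": 0, "rx": 0, "ry": 0, "rz": 0}]'

```text
time_s: 9.6
tcp_pos: [0.5354, 0.0582, 0.0993]
tool_rot: [3.141, -0.004, -0.078]
contact_force: [3.3, -4.2, 4.4]
gripper_width: 0.0434
grasp_force: 26.6
```

```bash
python3 st.py
```

```text
{'time_s': 9.6, 'tcp_pos': [0.5354, 0.0582, 0.0993], 'tool_rot': [3.1408, -0.0035, -0.078], 'contact_force': [3.321, -4.2367, 4.4481], 'ft_torque': [-0.8731, -0.5706, -0.0669], 'gripper_width': 0.0434, 'grasp_force': 26.649} j6 1.658593736224679
```

Emit:
carry_out --commands '[{"jaw": 4, "x": 0.08, "y": 0.08, "z": 0.05, "rx": 0, "ry": 0, "rz": 0}, {"jaw": 4, "x": 0, "y": 0, "z": 0.05, "rx": 0, "ry": 0, "rz": 0}, {"jaw": 4, "x": 0, "y": 0, "z": 0, "rx": 0, "ry": 0, "rz": 0}, {"jaw": 4, "x": 0, "y": 0, "z": 0, "rx": 0, "ry": 0, "rz": 0}, {"jaw": 4, "x": 0, "y": 0, "z": 0, "rx": 0, "ry": 0, "rz": 0}]'

```text
time_s: 10.22
tcp_pos: [0.5355, 0.0581, 0.0982]
tool_rot: [-3.141, -0.002, -0.078]
contact_force: [1.6, -1.9, 6.5]
gripper_width: 0.0433
grasp_force: 26.8
```

```bash
python3 st.py
```

```text
{'time_s': 10.225, 'tcp_pos': [0.5355, 0.0581, 0.0982], 'tool_rot': [-3.141, -0.0018, -0.0781], 'contact_force': [1.6223, -1.8995, 6.5175], 'ft_torque': [-0.4377, -0.2555, 0.0015], 'gripper_width': 0.0433, 'grasp_force': 26.8208} j6 1.656883785314076
```

Emit:
carry_out --commands '[{"jaw": 4, "x": 0.03, "y": 0.04, "z": 0.05, "rx": 0, "ry": 0, "rz": 0}, {"jaw": 4, "x": 0, "y": 0, "z": 0, "rx": 0, "ry": 0, "rz": 0}, {"jaw": 4, "x": 0, "y": 0, "z": 0, "rx": 0, "ry": 0, "rz": 0.01}, {"jaw": 4, "x": 0, "y": 0, "z": 0, "rx": 0, "ry": 0, "rz": 0.01}, {"jaw": 4, "x": 0, "y": 0, "z": 0, "rx": 0, "ry": 0, "rz": 0}]'

```text
time_s: 10.85
tcp_pos: [0.5356, 0.0581, 0.0978]
tool_rot: [-3.14, -0.001, -0.098]
contact_force: [0.5, -0.9, 6.4]
gripper_width: 0.0439
grasp_force: 27.0
```

```bash
python3 st.py
```

```text
{'time_s': 10.85, 'tcp_pos': [0.5356, 0.0581, 0.0978], 'tool_rot': [-3.1404, -0.0011, -0.0976], 'contact_force': [0.5034, -0.8801, 6.4405], 'ft_torque': [-0.0883, -0.0741, 0.0987], 'gripper_width': 0.0439, 'grasp_force': 26.984} j6 1.675713235335918
```

Emit:
carry_out --commands '[{"jaw": 4, "x": 0, "y": 0, "z": 0, "rx": 0, "ry": 0, "rz": 0.008}, {"jaw": 4, "x": 0, "y": 0, "z": 0, "rx": 0, "ry": 0, "rz": 0.008}, {"jaw": 4, "x": 0, "y": 0, "z": 0, "rx": 0, "ry": 0, "rz": 0.008}, {"jaw": 4, "x": 0, "y": 0, "z": 0, "rx": 0, "ry": 0, "rz": 0}]'

```text
time_s: 11.35
tcp_pos: [0.5354, 0.058, 0.097]
tool_rot: [-3.14, -0.001, -0.122]
contact_force: [2.8, 1.7, 3.4]
gripper_width: 0.0435
grasp_force: 26.7
```

```bash
python3 st.py
```

```text
{'time_s': 11.35, 'tcp_pos': [0.5354, 0.058, 0.097], 'tool_rot': [-3.1401, -0.001, -0.1224], 'contact_force': [2.8233, 1.7214, 3.4098], 'ft_torque': [0.307, -0.5509, -0.0832], 'gripper_width': 0.0435, 'grasp_force': 26.6572} j6 1.7001116821780151
```

The force fell and the tool dropped 0.8 mm, so this is probably a notch. I'll push a little to test it.

Emit:
carry_out --commands '[{"jaw": 4, "x": 0, "y": 0, "z": 0.05, "rx": 0, "ry": 0, "rz": 0}, {"jaw": 4, "x": 0, "y": 0, "z": 0.05, "rx": 0, "ry": 0, "rz": 0}, {"jaw": 4, "x": 0, "y": 0, "z": 0, "rx": 0, "ry": 0, "rz": 0}, {"jaw": 4, "x": 0, "y": 0, "z": 0, "rx": 0, "ry": 0, "rz": 0}]'

```text
time_s: 11.85
tcp_pos: [0.5354, 0.058, 0.0959]
tool_rot: [-3.14, -0.001, -0.122]
contact_force: [3.8, 3.5, 2.9]
gripper_width: 0.0431
grasp_force: 26.7
```

```bash
python3 st.py
```

```text
{'time_s': 11.85, 'tcp_pos': [0.5354, 0.058, 0.0959], 'tool_rot': [-3.1401, -0.0008, -0.1224], 'contact_force': [3.7905, 3.4545, 2.8716], 'ft_torque': [0.6341, -0.6991, -0.042], 'gripper_width': 0.0431, 'grasp_force': 26.6672} j6 1.700095809986386
```

Emit:
carry_out --commands '[{"jaw": 4, "x": 0.08, "y": -0.08, "z": 0.05, "rx": 0, "ry": 0, "rz": 0}, {"jaw": 4, "x": 0, "y": 0, "z": 0.05, "rx": 0, "ry": 0, "rz": 0}, {"jaw": 4, "x": 0, "y": 0, "z": 0.05, "rx": 0, "ry": 0, "rz": 0}, {"jaw": 4, "x": 0, "y": 0, "z": 0, "rx": 0, "ry": 0, "rz": 0}, {"jaw": 4, "x": 0, "y": 0, "z": 0, "rx": 0, "ry": 0, "rz": 0}]'

```text
time_s: 12.48
tcp_pos: [0.5356, 0.0581, 0.094]
tool_rot: [3.142, 0.001, -0.122]
contact_force: [0.9, 1.6, 2.8]
gripper_width: 0.0431
grasp_force: 26.7
```

```bash
python3 st.py
```

```text
{'time_s': 12.475, 'tcp_pos': [0.5356, 0.0581, 0.094], 'tool_rot': [3.1415, 0.0008, -0.1223], 'contact_force': [0.9319, 1.6411, 2.7732], 'ft_torque': [0.2898, -0.2388, -0.0722], 'gripper_width': 0.0431, 'grasp_force': 26.667} j6 1.7014327862948961
```

Emit:
carry_out --commands '[{"jaw": 4, "x": 0, "y": 0, "z": 0.04, "rx": 0, "ry": 0, "rz": 0}, {"jaw": 4, "x": 0, "y": 0, "z": 0.04, "rx": 0, "ry": 0, "rz": 0}, {"jaw": 4, "x": 0, "y": 0, "z": 0, "rx": 0, "ry": 0, "rz": 0}, {"jaw": 4, "x": 0, "y": 0, "z": 0, "rx": 0, "ry": 0, "rz": 0}]'

```text
time_s: 12.98
tcp_pos: [0.5356, 0.0581, 0.0934]
tool_rot: [3.141, 0.001, -0.122]
contact_force: [-0.9, 0.7, 3.5]
gripper_width: 0.0434
grasp_force: 26.7
```

```bash
python3 st.py
```

```text
{'time_s': 12.975, 'tcp_pos': [0.5356, 0.0581, 0.0934], 'tool_rot': [3.1414, 0.0008, -0.1222], 'contact_force': [-0.9417, 0.7409, 3.5397], 'ft_torque': [0.1792, 0.0999, -0.0458], 'gripper_width': 0.0434, 'grasp_force': 26.6785} j6 1.7013962100983577
```

Emit:
carry_out --commands '[{"jaw": 4, "x": 0, "y": 0, "z": 0.05, "rx": 0, "ry": 0, "rz": 0}, {"jaw": 4, "x": 0, "y": 0, "z": 0, "rx": 0, "ry": 0, "rz": 0}, {"jaw": 4, "x": 0, "y": 0, "z": 0, "rx": 0, "ry": 0, "rz": 0}]'

```text
time_s: 13.35
tcp_pos: [0.5357, 0.0581, 0.0931]
tool_rot: [3.141, 0.001, -0.122]
contact_force: [-1.7, 0.8, 5.4]
gripper_width: 0.0433
grasp_force: 26.8
```

```bash
python3 st.py
```

```text
{'time_s': 13.35, 'tcp_pos': [0.5357, 0.0581, 0.0931], 'tool_rot': [3.1414, 0.0008, -0.1221], 'contact_force': [-1.7433, 0.7817, 5.3828], 'ft_torque': [0.1945, 0.2426, -0.0957], 'gripper_width': 0.0433, 'grasp_force': 26.8356} j6 1.7013852770872846
```

It's home: the force rises at the starting height. Now I'll release and withdraw.

Emit:
carry_out --commands '[{"jaw": 5, "x": 0, "y": 0, "z": 0, "rx": 0, "ry": 0, "rz": 0}, {"jaw": 6.5, "x": 0, "y": 0, "z": 0, "rx": 0, "ry": 0, "rz": 0}, {"jaw": 8, "x": 0, "y": 0, "z": 0, "rx": 0, "ry": 0, "rz": 0}, {"jaw": 8, "x": 0, "y": 0, "z": 0, "rx": 0, "ry": 0, "rz": 0}, {"jaw": 8, "x": 0, "y": 0, "z": 0, "rx": 0, "ry": 0, "rz": 0}, {"jaw": 8, "x": 0, "y": 0, "z": -1, "rx": 0, "ry": 0, "rz": 0}, {"jaw": 8, "x": 0, "y": 0, "z": -2.5, "rx": 0, "ry": 0, "rz": 0}, {"jaw": 8, "x": 0, "y": 0, "z": -2.5, "rx": 0, "ry": 0, "rz": 0}, {"jaw": 8, "x": 0, "y": 0, "z": -2.5, "rx": 0, "ry": 0, "rz": 0}, {"jaw": 8, "x": 0, "y": 0, "z": -2.5, "rx": 0, "ry": 0, "rz": 0}, {"jaw": 8, "x": 0, "y": 0, "z": -1, "rx": 0, "ry": 0, "rz": 0}, {"jaw": 8, "x": 0, "y": 0, "z": 0, "rx": 0, "ry": 0, "rz": 0}, {"jaw": 8, "x": 0, "y": 0, "z": 0, "rx": 0, "ry": 0, "rz": 0}]'

```text
time_s: 14.98
tcp_pos: [0.5353, 0.0581, 0.2118]
tool_rot: [3.141, 0.002, -0.122]
contact_force: [1.3, 0.6, 0.8]
gripper_width: 0.0798
grasp_force: 0.0
```

```bash
python3 st.py; python3 - <<'E'
from h import *
w=imaging.get_image("wrist")
z=w['z_map'];hsv=cv2.cvtColor(w['pixels'],cv2.COLOR_BGR2HSV)
v,u=np.nonzero((hsv[...,0]<16)&(hsv[...,1]>140)&(hsv[...,2]>50)&(z>0))
P=cv2.undistortPoints(np.c_[u,v].astype(float)[:,None],w['mtx'],w['distortion'])[:,0];d=z[v,u]
X=(np.c_[P*d[:,None],d]-np.ravel(w['t']))@np.array(w['R'])
k=np.hypot(X[:,0]-.536,X[:,1]-.057);print("skirt z",np.median(X[(k>.027)&(k<.039),2]),"top z",np.median(X[k<.018,2]))
cv2.imwrite("pics/w4.png",w['pixels'])
E
```

```text
{'time_s': 14.975, 'tcp_pos': [0.5353, 0.0581, 0.2118], 'tool_rot': [3.1413, 0.0019, -0.1222], 'contact_force': [1.3429, 0.5734, 0.8154], 'ft_torque': [0.001, 0.0179, -0.0199], 'gripper_width': 0.0798, 'grasp_force': 0.0} j6 1.7014003881962174
skirt z 0.09189232502105404 top z 0.12592480903648207
```

View pics/w4.png

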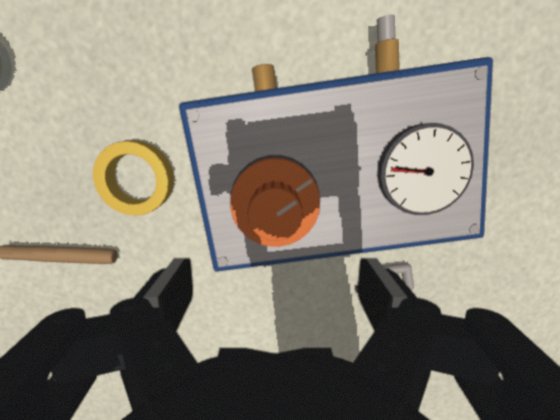

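The knob is home (its skirt top measures about 92 mm) and released. The needle at (392,169) lies on the red hand, and nothing else has moved.

```bash
python3 -c "
from bench import bot
print(bot.job_done())"
```

```text
the job is handed in; nothing more can be done
None
```

The job is handed in, with no verdict returned: the knob was pulled up, turned about 1.12 rad clockwise to the red hand, felt into the notch, pushed home and released, and the last wrist picture showed the needle on the red hand.

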